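Make up the dosa tray and the coffee tray

TASK

Make up the two breakfast trays from the things on the chopping board. On the oblong steel tray go the steel dosa turner, lying flat along the tray, and the ramekin, standing on the tray floor beside the turner; in the middle of the round thali goes the low steel dabara with the tall steel tumbler standing upright in it. Set each thing down rather than dropping it, and leave the teal spatula, the spice tin and the coffee filter where they are.

Things in the scene. Friction and masses are not known exactly. Their poses are not given: they have to be found in the camera images.
- board: Wooden chopping board lying fixed on the white marble counter, 280 (its x) by 380 (its y) by 20 mm thick; origin at the centre of its underside, so its top is 20 mm above it. All the stock lies on it at the start: turner and spatula on its -y half, lying side by side roughly along its x, about 95 mm apart; the three cups on its +y half, at least 100 mm apart centre to centre. Which tool and which cup lies where changes.
- turner: Dosa turner, all steel, 240 mm long, 130 g, lying flat. Origin on its underside near the balance point, which is the place to grip; x runs along it towards the blade, z up. Handle: 16 mm wide (along y), 13 mm high, from x = -115 to +17 mm. Neck 16 mm wide, up to 9 mm high, from there to the blade. Blade: flat, 84 mm wide, 3 mm thick, from x = +45 to +125 mm.
- spatula: Teal silicone spatula, 238 mm long, blade 56 mm wide and 7 mm thick, handle 16 mm wide and 13 mm high. Origin on the underside near the middle, x towards the blade. Not needed: it stays on the board.
- ramekin: Small white fluted ceramic ramekin, round, 64 mm across, 38 mm high, 130 g, open at the top. Origin at the centre of its underside, z up.
- dabara: Dabara: the low wide steel cup of a filter-coffee set, 66 mm across (narrowing to 63 at the foot; a thin lip of 69 at the rim), 32 mm high, wall and floor 3 mm thick, so about 58 mm across inside at the floor; 90 g. Origin at the centre of its underside, z up.
- tumbler: Tumbler: the tall narrow steel cup of the coffee set, 72 mm high, 41 mm across at the foot widening to 51 at the top (thin lip 54), 80 g. Origin at the centre of its underside, z up. Standing in the dabara its underside is 3 mm above the dabara's underside and it shows 43 mm above the dabara's rim: to clear that rim, hold it with the fingertips at least 36 mm above its foot.
- oblong_tray: Oblong steel tray fixed on the counter, inside 272 (its x) by 170 mm (its y), floor 3 mm thick, straight rim 16 mm high with a flange 292 by 190 mm over all. Origin at the centre of its underside; x along the long side, z up. It stands to the left or the right of the board.
- thali: Round steel thali (rimmed plate) fixed on the counter, flat floor 200 mm across and 3 mm thick, rim 230 mm across and 19 mm high. Origin at the centre of its underside, z up. It stands on the other side of the board from the oblong tray.
- spice_tin: Bystander: shut steel spice tin, 80 by 120 by 58 mm, with a hinged lid and a low knob on top (76 mm high in all), beyond the board. Origin at the centre of its underside.
- coffee_filter: Bystander: upright steel coffee filter, 78 mm across, 164 mm high, beyond the board. Origin at the centre of its underside.
Not all that is in view belongs to the job. What is shaped like the ramekin but blue or green is not meant.

How it is judged (in metres and radians):
At the end, for the whole second after the job is handed in: Oblong tray: turner flat on the floor, within 0.35 rad of the long axis, and ramekin upright on the floor, not on the turner. Thali: dabara upright within 20 mm of the middle, tumbler upright in it within 12 mm of its centre. All released, at rest; bystanders moved under 20 mm (x of turner in the frame of oblong_tray between -0.03 and 0.03 m and y of turner in the frame of oblong_tray between -0.052 and 0.052 m and z of turner in the frame of oblong_tray between 0 and 0.008 m and angle between each of turner, dabara, tumbler's own z axis and vertical below 0.06 rad and angle between the x axis of turner and the x axis of oblong_tray, either way round below 0.35 rad and x of ramekin in the frame of oblong_tray between -0.11 and 0.11 m and y of ramekin in the frame of oblong_tray between -0.058 and 0.058 m and z of ramekin in the frame of oblong_tray between 0 and 0.0065 m and angle between ramekin's own z axis and vertical below 0.05 rad and (x of ramekin in the frame of turner below 0.016 m or y of ramekin in the frame of turner above 0.073 m or y of ramekin in the frame of turner below -0.073 m) and horizontal distance between dabara and thali below 0.02 m and z of dabara in the frame of thali between 0 and 0.008 m and horizontal distance between tumbler and dabara below 0.012 m and z of tumbler in the frame of dabara between 0 and 0.008 m and linear speed of each of turner, ramekin, dabara, tumbler below 0.02 m/s and distance of each of spatula, spice_tin, coffee_filter from where it was at the start of the episode below 0.02 m); the robot touches nothing.
It fails at once if the spatula, the spice tin or the coffee filter is shifted by more than 20 mm (distance of any of spatula, spice_tin, coffee_filter from where it was at the start of the episode above 0.02 m).
It fails at once if the turner is let go in the air (underside over 70 mm above the counter) instead of set down (height (world z) of turner above 0.07 m and contact force between the fingers and turner below 0.02 N).
It fails at once if the ramekin is let go in the air (underside over 70 mm above the counter) instead of set down (height (world z) of ramekin above 0.07 m and contact force between the fingers and ramekin below 0.02 N).
It fails at once if the dabara is let go in the air (underside over 70 mm above the counter) instead of set down (height (world z) of dabara above 0.07 m and contact force between the fingers and dabara below 0.02 N).
It fails at once if the tumbler is let go in the air (underside over 70 mm above the counter) instead of set down (height (world z) of tumbler above 0.07 m and contact force between the fingers and tumbler below 0.02 N).
It also fails if it takes over 120 s, if anything falls off the work surface, if the arm or the gripper's body presses on something with over 40 N, if the wrist force passes 120 N, or if a joint passes its speed limit or range.

ROBOT

A 7-joint arm with a two-finger parallel gripper is mounted at the origin on the work surface. World frame = base frame: x ahead of the robot, y to its left, z up, the work surface at z = 0. Lengths are in mm, angles in rad, forces in N, time in s.
With the tool pointing down it reaches from about 350 to 900 mm from the base axis. Payload 8.1 kg.
Tool frame: the origin (TCP) lies at the very end of the fingers, on their centre line; the grasp point (between the pads) lies 19 mm behind it; y points along the fingers, z is the direction in which the jaws open and shut, and the axes are right-handed (so a half turn about y gives the same grasp; the last joint's range is limited). The gripper opens to 85 mm and grips with 20 to 120 N. Pads are 22 mm wide; open, the fingers measure 114 mm over their backs; the gripper's body (76 mm by 85 mm) begins 54 mm behind the grasp point. The pads swing forward as they close: fully open they stand 13 mm farther back than shut.
Start: joints at [-1.439, 0.434, 0.025, 1.573, -0.012, 1.134, -0.075], TCP at [145.432, 607.858, 231.323] pointing down, gripper open.
Joint ranges: [-2.62, 2.62], [-0.44, 2.09], [-1.27, 1.32], [0.08, 2.57], [-1.32, 4.46], [0.12, 2], [-2.74, 2.74]. Speed limits (rad/s): [2.22, 2.22, 3.01, 3.01, 3.14, 3.14, 3.14].

INTERFACE

Orientations are given as a rotation vector (axis times angle).
In Python, from rig import get_obs, read_camera, camera_info, close_job gives the robot as it stands. The module is installed in compiled form; this text tells all that it offers.
- The arm moves only by the tool move_arm, never from a script. Its argument "series" is a list of rows, each an object with "slide": the shift along the tool's x, y, z in mm, a list of three; "twist": the turn about the tool's y in rad. A call has 1 to 20 rows; each row shifts and turns the commanded pose from where the row before left it, along the tool's axes as they then stand; what a row does not reach is not made up. A row lasts 1/12 s, in which the tool goes at most 41.7 mm and 7.16 degrees, less where a joint would pass 70% of its speed; a pose out of reach is approached as far as the arm can. A call is refused whole if a number of a shift passes 41.7 or a number of a turn 0.125, either way. A call with a gripper value outside its range is refused whole. "jaw" is the closure, from -1 (fully open) to 1 (shut), set as the call begins (left out, the last holds). The fingers move at their own pace and stop on an object; "grip_force" is the grip in N (left out, the last holds). Time passes only in rows, so rows that do not move let the fingers close. It gives the time, the measured TCP pose, the force and the opening at its end, in the units of the state.
- get_obs(): the state, without advancing time (a new reading comes with each control period).
- read_camera(name): name is "scene" or "side" or "wrist"; returns (picture, depth): 400x640x3 uint8, red, green, blue; 400x640 float32, mm along the optical axis (not along the pixel's ray), 0 where there is no reading.
- camera_info(name): a dict with "fx", "fy", "cx", "cy" (pixels), "R" (3x3) and "t" (3): a world point X has camera coordinates R X + t. Camera axes: x right, y down, z forward; pixel columns grow to the right and rows downward; lengths in mm; the calibration is good to about 2 mm. A picture is of the moment at which its call begins: read the wrist's pose just before it. camera_info takes no time and is no camera call; for the wrist camera it gives the pose at the moment of the call.
- close_job(): hands the job in, once; it reports no verdict.
The state is a dict: "time_s": time; "joint_pos": joint angles; "joint_velocities": joint speeds; "effort": joint torques, N m; "tool_pos": TCP position; "orientation": TCP orientation; "wrist_force": force on the tool from outside, world axes, zero at the start; "wrist_torque": the same for the moment, N m; "gripper_width": opening from 0.0 (shut) to 1.0 (fully open).
Only numpy, scipy, OpenCV 4.12 (cv2) and the standard library are available. Lean on these libraries where they do the work, as an engineer would, in place of code of your own. Each camera call takes 0.05 s, during which the arm holds its last target.

## Working session

There is one attempt and no reset: what is moved stays moved. The work goes in short steps, Python scripts to look and compute and a tool call to move; the robot and the scene stay as the last step left them, time stands still between calls to the robot, and variables do not carry over. Pictures are saved under pics/ and viewed, and the job is handed in when it is done.

Besides the shell and the picture viewer there is one more tool, called after "Request:" by a JSON object that holds its "name" and its "arguments". move_arm: Moves the arm, as the interface text tells. Its arguments: {"type":"object","properties":{"series":{"type":"array"},"jaw":{"type":"number"},"grip_force":{"type":"number"}},"required":["series"]}

```bash
ls; mkdir -p pics; python3 - <<'E'
from rig import *
import cv2,numpy as np
o=get_obs();print({k:np.round(v,3).tolist() for k,v in o.items()})
for n in ["scene","side","wrist"]:
    i=camera_info(n);print(n,{k:np.round(v,3).tolist() for k,v in i.items()})
    p,d=read_camera(n);cv2.imwrite(f"pics/{n}0.png",p[:,:,::-1]);np.savez(f"{n}0.npz",p=p,d=d,**i)
E
```

```text
pics
{'time_s': 0.0, 'joint_pos': [-1.439, 0.435, 0.025, 1.574, -0.012, 1.134, -0.075], 'joint_velocities': [-0.0, -0.001, 0.002, 0.001, 0.001, -0.001, -0.002], 'effort': [0.001, -67.048, 1.025, -31.621, 0.015, 0.012, 0.0], 'tool_pos': [145.311, 607.358, 230.539], 'orientation': [-1.564, 0.184, -0.184], 'wrist_force': [0.258, 0.046, -1.062], 'wrist_torque': [0.035, 0.024, -0.034], 'gripper_width': 1.0}
scene {'fx': 450.392, 'fy': 450.392, 'cx': 313.591, 'cy': 199.097, 'R': [[0.889, 0.459, 0.003], [0.293, -0.563, -0.772], [-0.353, 0.687, -0.635]], 't': [-487.894, -127.904, 1504.878]}
side {'fx': 380.924, 'fy': 380.924, 'cx': 329.675, 'cy': 203.559, 'R': [[0.92, -0.391, -0.001], [-0.221, -0.519, -0.826], [0.323, 0.76, -0.564]], 't': [-507.68, 168.343, 827.444]}
wrist {'fx': 346.165, 'fy': 346.165, 'cx': 322.926, 'cy': 194.635, 'R': [[0.232, 0.973, -0.002], [0.938, -0.223, 0.267], [0.26, -0.064, -0.964]], 't': [-623.633, -36.018, 379.298]}
```

View pics/scene0.png

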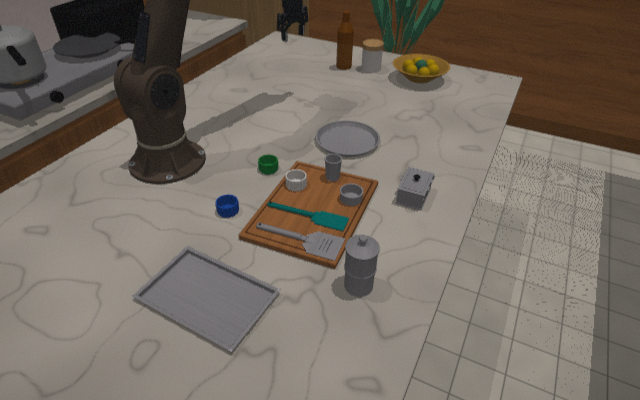

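View pics/side0.png

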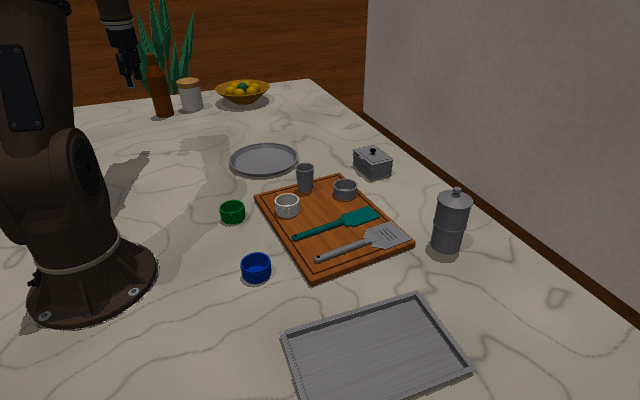

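View pics/wrist0.png

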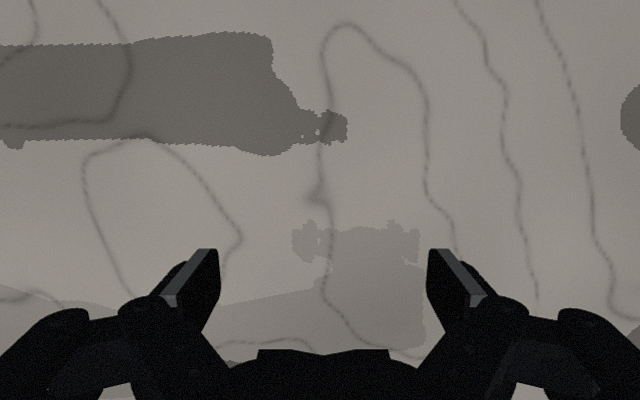

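Candidates in the scene view: the ramekin is the white cup at (296,180), and the blue (227,206) and green (268,164) ones are decoys. The dabara is the low steel cup at (350,195) and the tumbler the tall one at (333,168). The turner is the steel tool at (305,240), the spatula the teal one at (308,215). The oblong tray is at (207,297) and the thali at (347,139). Next I'll make a top-down map.

```bash
cat > h.py <<'E'
import numpy as np,cv2
def cloud(p,d,i):
    v,u=np.nonzero(d>0);z=d[v,u]
    c=np.stack([(u-i['cx'])/i['fx']*z,(v-i['cy'])/i['fy']*z,z],1)
    return (c-i['t'])@i['R'],p[v,u],u,v   # R^T(c-t)
def load(n):
    f=np.load(n+'.npz');return cloud(f['p'],f['d'],f)
def ortho(X,C,x0,x1,y0,y1,s):
    H=int((x1-x0)/s);W=int((y1-y0)/s)
    im=np.zeros((H,W,3),np.uint8);hz=np.full((H,W),-99.)
    r=((x1-X[:,0])/s).astype(int);c=((y1-X[:,1])/s).astype(int)
    ok=(r>=0)&(r<H)&(c>=0)&(c<W)&(X[:,2]<250)
    o=np.argsort(X[ok,2]);r,c=r[ok][o],c[ok][o]
    im[r,c]=C[ok][o][:,::-1];hz[r,c]=X[ok,2][o];return im,hz
E
python3 - <<'E'
from h import *
for n in ['scene0','side0']:
    X,C,u,v=load(n)
    for nm,(a,b) in dict(scene0=dict(ram=(296,180),dab=(350,195),tum=(333,168),turn=(300,238),tray=(207,297),thali=(347,139),tin=(415,190),filt=(360,260)),side0=dict(ram=(287,205),dab=(344,190),tum=(305,180),turn=(345,246),tray=(375,350),thali=(264,160),tin=(372,165),filt=(450,220)))[n].items():
        k=(abs(u-a)<3)&(abs(v-b)<3);print(n,nm,np.round(np.median(X[k],0)) if k.any() else None)
    im,hz=ortho(X,C,250,950,-600,450,1.5)
    im=cv2.dilate(im,np.ones((3,3)));cv2.imwrite(f'pics/o_{n}.png',im)
E
```

```text
scene0 ram [451.  79.  25.]
scene0 dab [624.  90.  22.]
scene0 tum [550. 124.  72.]
scene0 turn [ 582. -143.   27.]
scene0 tray [ 469. -395.    1.]
scene0 thali [476. 402.   1.]
scene0 tin [797. 156.  57.]
scene0 filt [ 784. -233.  130.]
side0 ram [458.  80.  26.]
side0 dab [618.  52.  47.]
side0 tum [531. 125.  62.]
side0 turn [ 531. -141.   33.]
side0 tray [ 475. -389.    3.]
side0 thali [480. 396.   2.]
side0 tin [752. 144.  53.]
side0 filt [ 746. -222.  100.]
```

View pics/o_scene0.png

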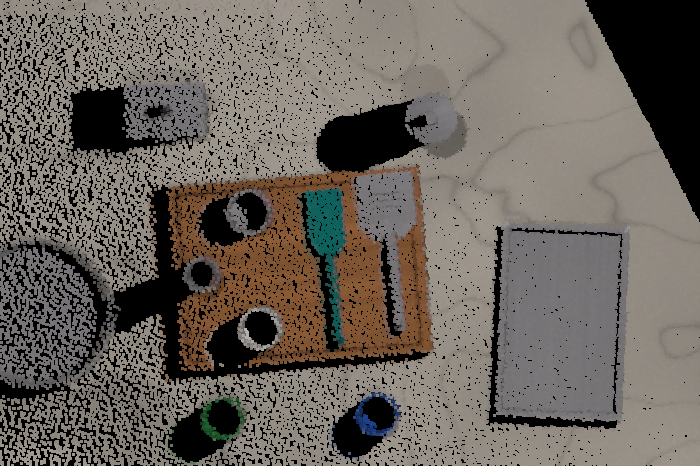

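View pics/o_side0.png

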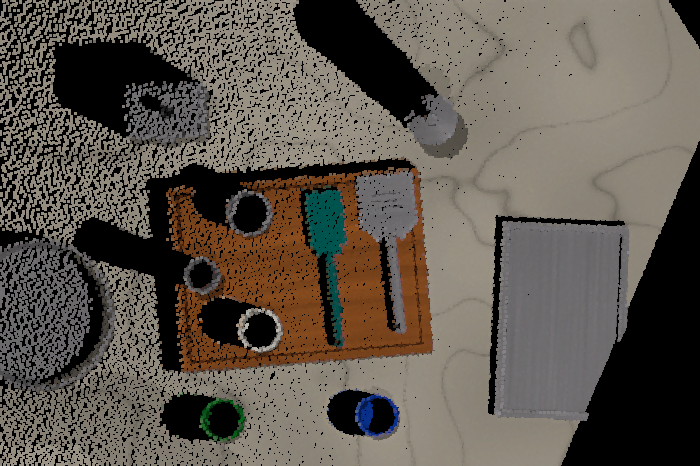

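```bash
python3 - <<'E'
from h import *
from scipy.optimize import least_squares
data={n:load(n) for n in ['scene0','side0']}
def circ(P,r0):
    f=lambda q:np.hypot(P[:,0]-q[0],P[:,1]-q[1])-q[2]
    s=least_squares(f,[*P[:,:2].mean(0),r0],loss='soft_l1',f_scale=1.5);return s.x
spec=dict(ram=((456,61),45,(53,64),32),dab=((632,76),45,(48,56),34.5),tum=((537,147),36,(87,97),27),thali=((470,396),135,(15,23),115))
for nm,(c,R,zb,r) in spec.items():
    for n,(X,C,u,v) in data.items():
        k=(np.hypot(X[:,0]-c[0],X[:,1]-c[1])<R)&(X[:,2]>zb[0])&(X[:,2]<zb[1])
        print(nm,n,k.sum(),np.round(circ(X[k],r),1),'zmax',np.round(np.percentile(X[k,2],[5,50,95]),1))
def box(P,t):
    (c,s,a)=cv2.minAreaRect(P[:,:2].astype(np.float32));print(t,np.round(c,1),np.round(s,1),round(a,1))
for n,(X,C,u,v) in data.items():
    x,y,z=X.T
    k=(x>280)&(x<640)&(y>-520)&(y<-270)&(z>10)&(z<22);box(X[k],n+' trayrim')
    k=(z>15)&(z<26)&(C[:,0].astype(int)>C[:,2]*1.7+10)&(x>370)&(x<720)&(abs(y)<260);box(X[k],n+' board')
    k0=(x>420)&(x<710)&(y<-70)&(y>-185)&(abs(C.astype(int).max(1)-C.min(1))<30)
    for t,kk in (('handle',(z>27)&(x<590)),('blade',(z>20.5)&(z<27)&(x>605))):
        P=X[k0&kk];box(P,n+' '+t);print(np.round(np.mean(P,0),1))
        print('  z',np.round(np.percentile(P[:,2],[5,50,95]),1))
E
```

```text
ram scene0 69 [457.1  59.3  29.4] zmax [53.3 55.4 57.6]
ram side0 116 [454.9  59.8  29.8] zmax [53.4 56.6 58.5]
dab scene0 78 [632.2  75.   31.9] zmax [48.4 50.6 52.9]
dab side0 101 [629.5  75.7  31.7] zmax [48.7 51.5 53.3]
tum scene0 66 [538.6 145.7  24.6] zmax [87.5 89.7 92.8]
tum side0 87 [536.7 146.5  24.4] zmax [87.5 91.1 92.8]
thali scene0 226 [480.8 390.1 110.2] zmax [15.3 17.1 19.7]
thali side0 306 [477.7 391.5 110.5] zmax [15.4 17.9 20.1]
scene0 trayrim [ 467.8 -394. ] [192.6 295.3] 87.8
scene0 board [547.3  -1.1] [279.7 382.9] 4.7
scene0 handle [ 521.7 -144.2] [137.4  18.8] 6.4
[ 520.5 -145.9   30.4]
  z [27.3 30.3 33.6]
scene0 blade [ 646.4 -131. ] [87.3 84.9] 5.2
[ 648.2 -132.4   22.1]
  z [20.7 21.9 24.1]
side0 trayrim [ 467.5 -393.8] [191.5 292.6] 87.5
side0 board [544.2  -1. ] [279.4 379.8] 4.7
side0 handle [ 519.8 -145.3] [140.4  14.8] 6.1
[ 516.1 -146.5   31.2]
  z [27.5 31.7 34. ]
side0 blade [ 645.5 -130. ] [85.1 88.1] 6.4
[ 645.9 -133.5   22.9]
  z [21.2 22.9 24.5]
```

```bash
cat > g.py <<'E'
import sys,numpy as np
from rig import *
from scipy.spatial.transform import Rotation as Ro
def go(x,y,z,yaw=None):
    """slide (tool frame) & twist to reach world target; yaw = angle of jaw axis (deg, mod 180)"""
    o=get_obs();R=Ro.from_rotvec(o['orientation']).as_matrix()
    d=R.T@(np.array([x,y,z])-o['tool_pos'])
    jz=R[:,2];a=np.degrees(np.arctan2(jz[1],jz[0]))
    print('t',round(o['time_s'],2),'tcp',np.round(o['tool_pos'],1),'jawdeg',round(a,2),'down',np.round(R[:,1],3),'F',np.round(o['wrist_force'],1),'w',round(o['gripper_width'],3))
    print('  total slide',np.round(d,1),'n>=',np.ceil(np.abs(d).max()/41))
    if yaw is not None:
        e=(yaw-a+90)%180-90; print('  yaw err deg',round(e,2),'twist',round(-np.radians(e),4), 'j7',np.round(o['joint_pos'],2))
if __name__=='__main__':
    go(*[float(a) for a in sys.argv[1:]])
E
python3 g.py 564 -140 230 96.2
```

```text
t 0.15 tcp [145.3 607.5 230.7] jawdeg 76.54 down [-0.    -0.001 -1.   ] F [-0.1  0.2 -0.3] w 1.0
  total slide [ 581.1    1.5 -629.6] n>= 16.0
  yaw err deg 19.66 twist -0.3431 j7 [-1.44  0.44  0.02  1.57 -0.01  1.13 -0.08]
```

Request:
{"name": "move_arm", "arguments": {"series": [{"slide":[29,0,-28],"twist":0},{"slide":[29,0,-28],"twist":0},{"slide":[29,0,-28],"twist":0},{"slide":[29,0,-28],"twist":0},{"slide":[29,0,-28],"twist":0},{"slide":[29,0,-28],"twist":0},{"slide":[29,0,-28],"twist":0},{"slide":[29,0,-28],"twist":0},{"slide":[29,0,-28],"twist":0},{"slide":[29,0,-28],"twist":0},{"slide":[29,0,-28],"twist":0},{"slide":[29,0,-28],"twist":0},{"slide":[29,0,-28],"twist":0},{"slide":[0,0,0],"twist":-0.12},{"slide":[0,0,0],"twist":-0.12},{"slide":[0,0,0],"twist":-0.1},{"slide":[0,0,0],"twist":0},{"slide":[0,0,0],"twist":0}], "jaw": -1, "grip_force": 40}}

```text
time_s: 1.65
tool_pos: [427.3, 166.0, 231.2]
orientation: [-1.569, -0.08, 0.08]
wrist_force: [0.6, -0.3, -0.2]
gripper_width: 0.997
```

```bash
python3 g.py 564 -140 230 96.2; python3 - <<'E'
from rig import *
import cv2,numpy as np
i=camera_info('wrist');p,d=read_camera('wrist');cv2.imwrite("pics/w1.png",p[:,:,::-1]);np.savez("w1.npz",p=p,d=d,**i)
E
```

```text
t 1.65 tcp [427.3 166.  231.2] jawdeg 95.83 down [-0. -0. -1.] F [ 0.6 -0.3 -0.2] w 0.997
  total slide [ 104.9    1.2 -318.3] n>= 8.0
  yaw err deg 0.37 twist -0.0064 j7 [-0.7   0.16  0.25  1.98 -0.05  1.01  1.24]
```

View pics/w1.png

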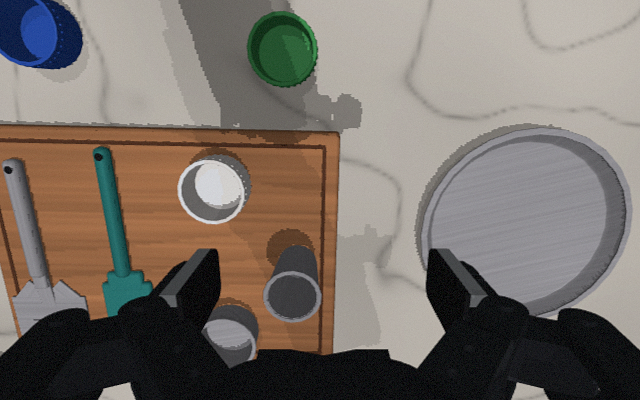

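The wrist view at 1.65 s confirms the choices: white ramekin (212,190), tumbler (292,297), dabara (230,340), thali (525,222), and the steel turner left of the teal spatula. I'll use this view's depth as a cross-check.

```bash
python3 - <<'E'
from h import *
from scipy.optimize import least_squares
X,C,u,v=load('w1')
def circ(P,r0):
    f=lambda q:np.hypot(P[:,0]-q[0],P[:,1]-q[1])-q[2]
    return least_squares(f,[*P[:,:2].mean(0),r0],loss='soft_l1',f_scale=1.5).x
spec=dict(ram=((456,60),45,(53,64),32),tum=((537,146),36,(87,97),27),thali=((479,391),135,(15,23),115),thfl=((479,391),135,(-5,7),115))
for nm,(c,R,zb,r) in spec.items():
    k=(np.hypot(X[:,0]-c[0],X[:,1]-c[1])<R)&(X[:,2]>zb[0])&(X[:,2]<zb[1])
    P=X[k];print(nm,k.sum(),np.round(circ(P,r),1),np.round(P.min(0)),np.round(P.max(0)))
i=np.load('w1.npz')
# thali rim edge pixel check
im=cv2.imread('pics/w1.png')
x,y,z=X.T
k=(y<-80)&(z>27)&(z<36)&(x<600)&(abs(C.astype(int).max(1)-C.min(1))<30)
for xx in range(450,580,20):
    m=k&(abs(x-xx)<8)
    if m.sum()>5: print(xx,m.sum(),np.round([y[m].min(),y[m].max(),np.median(y[m])],1))
print('handle min x',x[k].min() if k.any() else 0)
E
```

```text
ram 1044 [455.2  61.8  29.6] [424.  29.  53.] [487.  93.  61.]
tum 961 [536.4 147.7  24.3] [511. 121.  87.] [565. 174.  95.]
thali 4114 [478.3 392.  109.9] [365. 279.  15.] [581. 508.  22.]
thfl 29343 [458.4 383.4  79.2] [344. 256.  -2.] [592. 526.   7.]
450 138 [-155.2 -140.5 -145.9]
470 288 [-155.4 -138.3 -144.1]
490 268 [-152.8 -136.2 -142.1]
510 258 [-150.6 -134.  -139.8]
530 244 [-148.4 -132.3 -137.9]
550 239 [-146.5 -130.5 -135.7]
570 224 [-144.2 -128.2 -133.5]
handle min x 359.38421725863316
```

Request:
{"name": "move_arm", "arguments": {"series": [{"slide":[11.6,0,-35.5],"twist":0},{"slide":[11.6,0,-35.5],"twist":0},{"slide":[11.6,0,-35.5],"twist":0},{"slide":[11.6,0,-35.5],"twist":0},{"slide":[11.6,0,-35.5],"twist":0},{"slide":[11.6,0,-35.5],"twist":0},{"slide":[11.6,0,-35.5],"twist":0},{"slide":[11.6,0,-35.5],"twist":0},{"slide":[11.6,0,-35.5],"twist":0},{"slide":[0,40,0],"twist":-0.006},{"slide":[0,40,0],"twist":0},{"slide":[0,30,0],"twist":0},{"slide":[0,0,0],"twist":0},{"slide":[0,0,0],"twist":0}], "jaw": 0}}

```text
time_s: 2.87
tool_pos: [563.8, -140.3, 120.5]
orientation: [-1.569, -0.083, 0.089]
wrist_force: [0.6, -0.3, 1.1]
gripper_width: 0.498
```

```bash
python3 g.py 564 -140 22 96.2; python3 - <<'E'
from rig import *
import cv2,numpy as np
i=camera_info('wrist');p,d=read_camera('wrist');cv2.imwrite("pics/w2.png",p[:,:,::-1]);np.savez("w2.npz",p=p,d=d,**i)
o=get_obs()['tool_pos']
for q in (o,[564,-140,33]):
    c=i['R']@np.array(q)+i['t'];print(c[:2]/c[2]*i['fx']+[i['cx'],i['cy']])
E
```

```text
t 2.87 tcp [ 563.8 -140.3  120.5] jawdeg 96.27 down [-0.003  0.    -1.   ] F [ 0.6 -0.3  1.1] w 0.498
  total slide [ 0.5 98.5  0.2] n>= 3.0
  yaw err deg -0.07 twist 0.0013 j7 [-0.12  0.5   0.39  1.83 -0.24  0.86  2.06]
[322.77264369 258.75519835]
[323.97704261 200.35099283]
```

View pics/w2.png

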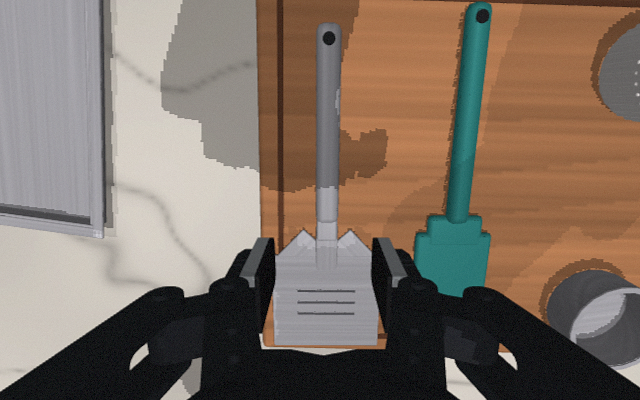

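Request:
{"name": "move_arm", "arguments": {"series": [{"slide":[0,32,-1.5],"twist":0},{"slide":[0,32,0],"twist":0},{"slide":[0,24,0],"twist":0},{"slide":[0,9,0],"twist":0},{"slide":[0,0,0],"twist":0},{"slide":[0,0,0],"twist":0}]}}

```text
time_s: 3.42
tool_pos: [566.3, -142.4, 26.2]
orientation: [-1.57, -0.089, 0.085]
wrist_force: [-0.8, -0.1, 0.8]
gripper_width: 0.501
```

```bash
python3 g.py 564 -138.5 23 96.2
```

```text
t 3.42 tcp [ 566.3 -142.4   26.2] jawdeg 96.36 down [ 0.002 -0.    -1.   ] F [-0.8 -0.1  0.8] w 0.501
  total slide [-1.9  3.2  4.2] n>= 1.0
  yaw err deg -0.16 twist 0.0028 j7 [-0.07  0.63  0.33  1.89 -0.31  0.67  2.12]
```

Request:
{"name": "move_arm", "arguments": {"series": [{"slide":[-1,3,4],"twist":0},{"slide":[0,0,0],"twist":0},{"slide":[0,0,0],"twist":0}]}}

```text
time_s: 3.67
tool_pos: [564.2, -137.9, 22.5]
orientation: [-1.569, -0.089, 0.086]
wrist_force: [-0.2, 0.4, 1.0]
gripper_width: 0.5
```

Request:
{"name": "move_arm", "arguments": {"series": [{"slide":[0,0,0],"twist":0},{"slide":[0,0,0],"twist":0},{"slide":[0,0,0],"twist":0},{"slide":[0,0,0],"twist":0},{"slide":[0,0,0],"twist":0},{"slide":[0,0,0],"twist":0},{"slide":[0,0,0],"twist":0},{"slide":[0,0,0],"twist":0},{"slide":[0,0,0],"twist":0},{"slide":[0,0,0],"twist":0}], "jaw": 1, "grip_force": 60}}

```text
time_s: 4.5
tool_pos: [563.8, -138.4, 22.0]
orientation: [-1.569, -0.088, 0.086]
wrist_force: [-1.5, 0.9, 5.9]
gripper_width: 0.165
```

```bash
python3 g.py 564 -138.5 60 96.2
```

```text
t 4.5 tcp [ 563.8 -138.4   22. ] jawdeg 96.35 down [ 0.001  0.    -1.   ] F [-1.5  0.9  5.9] w 0.165
  total slide [  0.2 -38.   -0.1] n>= 1.0
  yaw err deg -0.15 twist 0.0026 j7 [-0.08  0.63  0.32  1.9  -0.31  0.66  2.12]
```

Request:
{"name": "move_arm", "arguments": {"series": [{"slide":[0,-8,0],"twist":0},{"slide":[0,-15,0],"twist":0},{"slide":[0,-16,0],"twist":0},{"slide":[0,0,0],"twist":0},{"slide":[0,0,0],"twist":0}]}}

```text
time_s: 4.92
tool_pos: [564.1, -138.4, 61.2]
orientation: [-1.569, -0.089, 0.086]
wrist_force: [-0.0, 0.2, -0.7]
gripper_width: 0.165
```

```bash
python3 g.py 464 -363 62 87.7;  python3 - <<'E'
from rig import *
import cv2,numpy as np
from h import *
i=camera_info('scene');p,d=read_camera('scene');cv2.imwrite("pics/s2.png",cv2.resize(p[130:330,160:440,::-1],None,fx=2.5,fy=2.5));np.savez("s2.npz",p=p,d=d,**i)
i=camera_info('side');p,d=read_camera('side');cv2.imwrite("pics/d2.png",cv2.resize(p[130:400,220:520,::-1],None,fx=2,fy=2))
E
```

```text
t 4.92 tcp [ 564.1 -138.4   61.2] jawdeg 96.37 down [ 0.002 -0.    -1.   ] F [-0.   0.2 -0.7] w 0.165
  total slide [-124.3   -1.  -212.1] n>= 6.0
  yaw err deg -8.67 twist 0.1513 j7 [-0.1   0.57  0.35  1.88 -0.28  0.73  2.1 ]
```

View pics/d2.png

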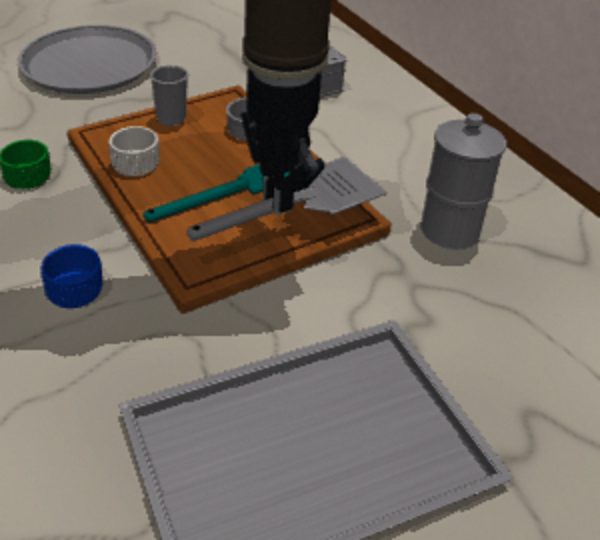

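The turner is up and level, and clear of the filter. Next it goes to the tray.

Request:
{"name": "move_arm", "arguments": {"series": [{"slide":[-14,0,-24],"twist":0},{"slide":[-14,0,-24],"twist":0},{"slide":[-14,0,-24],"twist":0},{"slide":[-14,0,-24],"twist":0},{"slide":[-14,0,-24],"twist":0},{"slide":[-14,0,-24],"twist":0},{"slide":[-14,0,-24],"twist":0},{"slide":[-14,0,-24],"twist":0},{"slide":[-12,0,-20],"twist":0},{"slide":[0,0,0],"twist":0.05},{"slide":[0,0,0],"twist":0.05},{"slide":[0,0,0],"twist":0.05},{"slide":[0,0,0],"twist":0},{"slide":[0,0,0],"twist":0}]}}

```text
time_s: 6.18
tool_pos: [463.3, -362.3, 59.5]
orientation: [-1.57, 0.03, -0.028]
wrist_force: [0.2, 0.2, -1.7]
gripper_width: 0.166
```

```bash
python3 g.py 465 -362 25 87.7;  python3 - <<'E'
from rig import *
import cv2,numpy as np
from h import *
i=camera_info('scene');p,d=read_camera('scene');cv2.imwrite("pics/s3.png",cv2.resize(p[180:380,100:380,::-1],None,fx=2.5,fy=2.5));np.savez("s3.npz",p=p,d=d,**i)
E
```

```text
t 6.18 tcp [ 463.3 -362.3   59.5] jawdeg 87.87 down [-0.001  0.001 -1.   ] F [ 0.2  0.2 -1.7] w 0.166
  total slide [ 1.7 34.5  0.4] n>= 1.0
  yaw err deg -0.17 twist 0.003 j7 [ 0.31  0.59  0.38  1.86 -0.31  0.75  2.39]
```

View pics/s3.png

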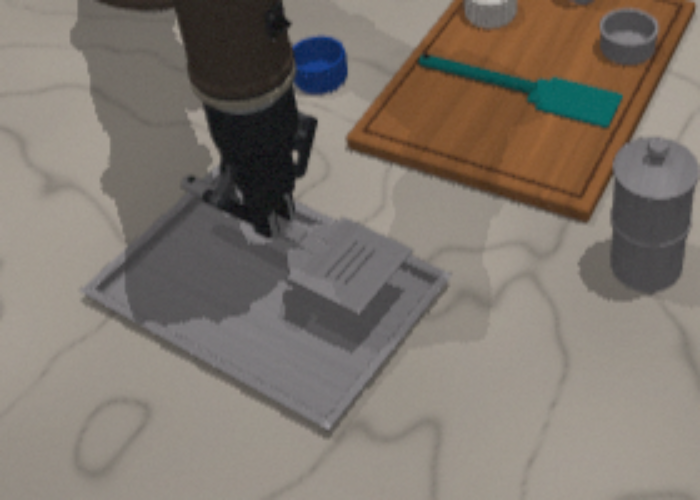

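Request:
{"name": "move_arm", "arguments": {"series": [{"slide":[1,20,0],"twist":0},{"slide":[0,20,0],"twist":0},{"slide":[0,7,0],"twist":0},{"slide":[0,4,0],"twist":0},{"slide":[0,2,0],"twist":0},{"slide":[0,0,0],"twist":0},{"slide":[0,0,0],"twist":0}]}}

```text
time_s: 6.82
tool_pos: [465.1, -363.2, 8.0]
orientation: [-1.571, 0.03, -0.031]
wrist_force: [-0.1, -0.4, -1.5]
gripper_width: 0.168
```

```bash
python3 g.py 465 -362 5 87.7;  python3 - <<'E'
from rig import *
import cv2,numpy as np
p,d=read_camera('side');cv2.imwrite("pics/d3.png",cv2.resize(p[230:400,240:500,::-1],None,fx=3,fy=3))
E
```

```text
t 6.82 tcp [ 465.1 -363.2    8. ] jawdeg 87.78 down [ 0.001 -0.001 -1.   ] F [-0.1 -0.4 -1.5] w 0.168
  total slide [-0.1  3.   1.2] n>= 1.0
  yaw err deg -0.08 twist 0.0013 j7 [ 0.34  0.66  0.34  1.89 -0.35  0.65  2.42]
```

View pics/d3.png

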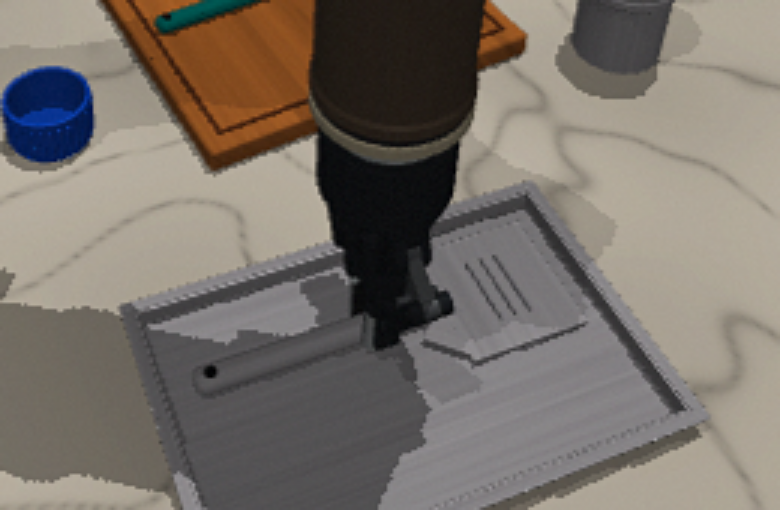

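Nearly on the floor, with no contact force yet. I'll go down in small steps.

Request:
{"name": "move_arm", "arguments": {"series": [{"slide":[0,1,0],"twist":0},{"slide":[0,1,0],"twist":0},{"slide":[0,0.5,0],"twist":0},{"slide":[0,0,0],"twist":0},{"slide":[0,0,0],"twist":0}]}}

```text
time_s: 7.28
tool_pos: [464.9, -362.9, 5.0]
orientation: [-1.571, 0.03, -0.031]
wrist_force: [0.3, -0.2, 1.6]
gripper_width: 0.163
```

Request:
{"name": "move_arm", "arguments": {"series": [{"slide":[0,0.3,0],"twist":0},{"slide":[0,0,0],"twist":0},{"slide":[0,0,0],"twist":0},{"slide":[0,0,0],"twist":0},{"slide":[0,0,0],"twist":0},{"slide":[0,-10,0],"twist":0},{"slide":[0,-30,0],"twist":0},{"slide":[0,-35,0],"twist":0},{"slide":[0,-35,0],"twist":0},{"slide":[0,0,0],"twist":0}], "jaw": 0}}

```text
time_s: 8.12
tool_pos: [467.4, -365.6, 121.6]
orientation: [-1.576, 0.025, -0.038]
wrist_force: [1.0, -0.7, 0.5]
gripper_width: 0.498
```

```bash
python3 g.py 456 61 130 0;  python3 - <<'E'
from rig import *
import cv2,numpy as np
from h import *
i=camera_info('wrist');p,d=read_camera('wrist');cv2.imwrite("pics/w3.png",p[:,:,::-1]);np.savez("w3.npz",p=p,d=d,**i)
E
```

```text
t 8.12 tcp [ 467.4 -365.6  121.6] jawdeg 87.73 down [ 0.008 -0.005 -1.   ] F [ 1.  -0.7  0.5] w 0.498
  total slide [-28.2 -10.7 425.7] n>= 11.0
  yaw err deg -87.73 twist 1.5311 j7 [ 0.28  0.51  0.42  1.81 -0.27  0.86  2.36]
```

View pics/w3.png

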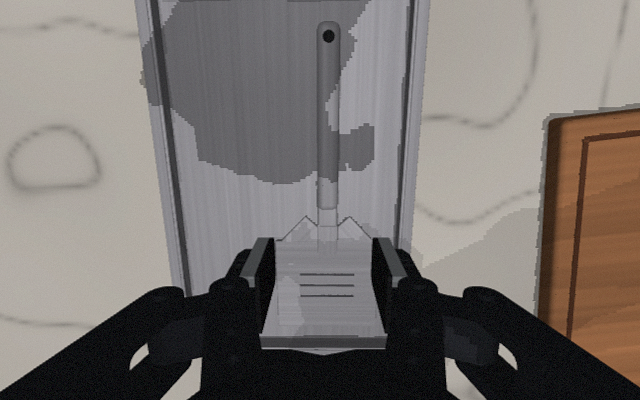

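The turner lies flat along the tray. Now the ramekin.

Request:
{"name": "move_arm", "arguments": {"series": [{"slide":[-2,0,35],"twist":0},{"slide":[-2,0,35],"twist":0},{"slide":[-2,0,35],"twist":0},{"slide":[-2,0,35],"twist":0},{"slide":[-2,0,35],"twist":0},{"slide":[-2,0,35],"twist":0},{"slide":[-2,0,35],"twist":0},{"slide":[-2,0,35],"twist":0},{"slide":[-2,0,35],"twist":0},{"slide":[-2,0,35],"twist":0},{"slide":[-2,0,35],"twist":0},{"slide":[-2,0,35],"twist":0},{"slide":[0,0,0],"twist":0.12},{"slide":[0,0,0],"twist":0.12},{"slide":[0,0,0],"twist":0.12},{"slide":[0,0,0],"twist":0.12},{"slide":[0,0,0],"twist":0.12},{"slide":[0,0,0],"twist":0.12},{"slide":[0,0,0],"twist":0.12}], "jaw": -1}}

```text
time_s: 9.75
tool_pos: [456.5, 57.8, 114.3]
orientation: [-1.459, 0.691, -0.69]
wrist_force: [0.2, 0.1, 0.8]
gripper_width: 1.0
```

Request:
{"name": "move_arm", "arguments": {"series": [{"slide":[0,0,0],"twist":0.12},{"slide":[0,0,0],"twist":0.12},{"slide":[0,0,0],"twist":0.12},{"slide":[0,0,0],"twist":0.12},{"slide":[0,0,0],"twist":0.12},{"slide":[0,0,0],"twist":0.1},{"slide":[0,0,0],"twist":0},{"slide":[0,0,0],"twist":0}]}}

```text
time_s: 10.42
tool_pos: [456.6, 57.9, 114.3]
orientation: [-1.208, 1.213, -1.213]
wrist_force: [0.5, 0.0, 0.3]
gripper_width: 1.002
```

```bash
python3 g.py 455.5 60.8 130 0;  python3 - <<'E'
from rig import *
import cv2,numpy as np
from h import *
i=camera_info('wrist');p,d=read_camera('wrist');cv2.imwrite("pics/w4.png",p[:,:,::-1]);np.savez("w4.npz",p=p,d=d,**i)
E
```

```text
t 10.42 tcp [456.6  57.9 114.3] jawdeg -0.27 down [-0.001 -0.    -1.   ] F [0.5 0.  0.3] w 1.002
  total slide [ -2.9 -15.7  -1.1] n>= 1.0
  yaw err deg 0.27 twist -0.0047 j7 [-0.86  0.4   0.81  2.15 -0.42  0.76  0.22]
```

View pics/w4.png

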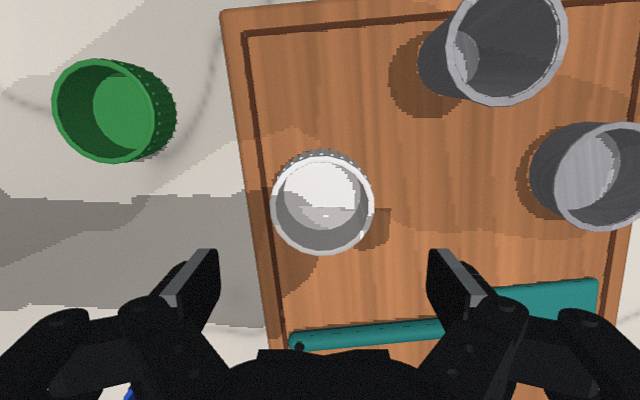

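The ramekin rim sits centrally between the finger columns (rim 270–375, centre 322). I'll measure from this view.

```bash
python3 - <<'E'
from h import *
from scipy.optimize import least_squares
X,C,u,v=load('w4')
for nm,c,R,zt in (('ram',(455,61),42,58),('dab',(631,76),45,52),('tum',(537,147),36,92)):
    k=(np.hypot(X[:,0]-c[0],X[:,1]-c[1])<R)&(X[:,2]>zt-4)&(X[:,2]<zt+5)&(v<250)
    P=X[k];f=lambda q:np.hypot(P[:,0]-q[0],P[:,1]-q[1])-q[2]
    print(nm,k.sum(),np.round(least_squares(f,[*c,30],loss='soft_l1',f_scale=1.5).x,1),np.round(P.min(0)),np.round(P.max(0)),np.median(P[:,2]))
E
```

```text
ram 2083 [455.8  62.5  29.3] [424.  33.  54.] [487.  93.  61.] 58.200808046945625
dab 2049 [629.4  78.   31.6] [596.  43.  48.] [656. 112.  55.] 52.71538005599836
tum 3549 [536.5 147.6  24.2] [510. 121.  88.] [565. 166.  96.] 92.7593743176014
```

Request:
{"name": "move_arm", "arguments": {"series": [{"slide":[-4,0,-1],"twist":0},{"slide":[0,25,0],"twist":0},{"slide":[0,30,0],"twist":0},{"slide":[0,24,0],"twist":0},{"slide":[0,9,0],"twist":0},{"slide":[0,0,0],"twist":0},{"slide":[0,0,0],"twist":0}]}}

```text
time_s: 11.05
tool_pos: [456.1, 61.6, 26.9]
orientation: [-1.206, 1.215, -1.215]
wrist_force: [0.8, 1.2, -0.3]
gripper_width: 1.0
```

```bash
python3 g.py 455.7 62 26 0
```

```text
t 11.05 tcp [456.1  61.6  26.9] jawdeg -0.46 down [-0.001 -0.    -1.   ] F [ 0.8  1.2 -0.3] w 1.0
  total slide [-0.4  0.9 -0.5] n>= 1.0
  yaw err deg 0.46 twist -0.008 j7 [-0.71  0.54  0.63  2.21 -0.61  0.56  0.37]
```

Request:
{"name": "move_arm", "arguments": {"series": [{"slide":[0,0,0],"twist":0},{"slide":[0,0,0],"twist":0},{"slide":[0,0,0],"twist":0},{"slide":[0,0,0],"twist":0},{"slide":[0,0,0],"twist":0},{"slide":[0,0,0],"twist":0},{"slide":[0,0,0],"twist":0},{"slide":[0,0,0],"twist":0}], "jaw": 1, "grip_force": 40}}

```text
time_s: 11.72
tool_pos: [457.0, 62.1, 28.1]
orientation: [-1.203, 1.214, -1.215]
wrist_force: [-2.2, -0.5, 15.0]
gripper_width: 0.741
```

Request:
{"name": "move_arm", "arguments": {"series": [{"slide":[0,-10,0],"twist":0},{"slide":[0,-15,0],"twist":0},{"slide":[0,-15,0],"twist":0},{"slide":[0,0,0],"twist":0},{"slide":[0,0,0],"twist":0}]}}

```text
time_s: 12.13
tool_pos: [456.9, 62.4, 67.7]
orientation: [-1.203, 1.213, -1.215]
wrist_force: [0.4, 0.5, -1.3]
gripper_width: 0.737
```

```bash
python3 g.py 421 -431 70 0;  python3 - <<'E'
from rig import *
import cv2,numpy as np
p,d=read_camera('side');cv2.imwrite("pics/d4.png",cv2.resize(p[130:300,200:460,::-1],None,fx=3,fy=3))
E
```

```text
t 12.13 tcp [456.9  62.4  67.7] jawdeg -0.42 down [ 0.002  0.001 -1.   ] F [ 0.4  0.5 -1.3] w 0.737
  total slide [493.6  -3.  -32.3] n>= 13.0
  yaw err deg 0.42 twist -0.0073 j7 [-0.79  0.48  0.72  2.19 -0.52  0.65  0.3 ]
```

View pics/d4.png

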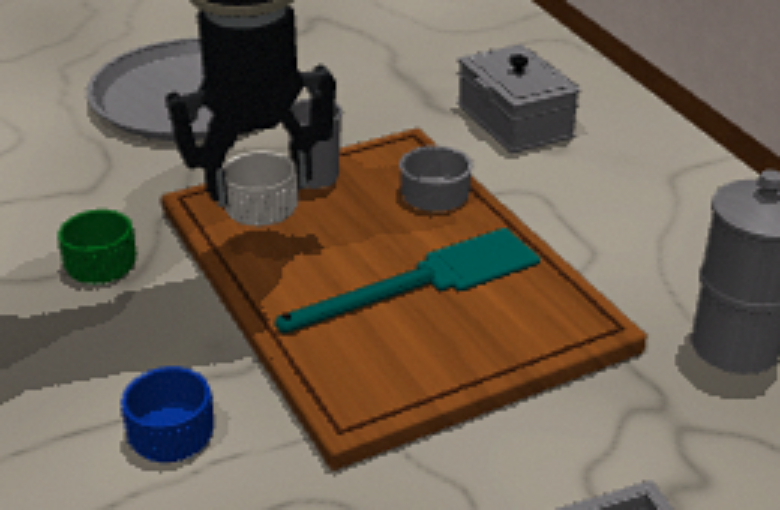

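Request:
{"name": "move_arm", "arguments": {"series": [{"slide":[35,-0.5,-2.3],"twist":0},{"slide":[35,-0.5,-2.3],"twist":0},{"slide":[35,-0.5,-2.3],"twist":0},{"slide":[35,-0.5,-2.3],"twist":0},{"slide":[35,-0.5,-2.3],"twist":0},{"slide":[35,-0.5,-2.3],"twist":0},{"slide":[35,-0.5,-2.3],"twist":0},{"slide":[35,-0.5,-2.3],"twist":0},{"slide":[35,-0.5,-2.3],"twist":0},{"slide":[35,-0.5,-2.3],"twist":0},{"slide":[35,-0.5,-2.3],"twist":0},{"slide":[35,-0.5,-2.3],"twist":0},{"slide":[35,-0.5,-2.3],"twist":0},{"slide":[35,-0.5,-2.3],"twist":0},{"slide":[0,0,0],"twist":0},{"slide":[0,0,0],"twist":0}]}}

```text
time_s: 13.52
tool_pos: [418.3, -430.1, 72.7]
orientation: [-1.205, 1.219, -1.218]
wrist_force: [0.2, 0.3, -1.1]
gripper_width: 0.74
```

```bash
python3 g.py 421 -431 11 0;  python3 - <<'E'
from rig import *
import cv2,numpy as np
p,d=read_camera('scene');cv2.imwrite("pics/s5.png",cv2.resize(p[180:380,100:380,::-1],None,fx=2.5,fy=2.5))
E
```

```text
t 13.52 tcp [ 418.3 -430.1   72.7] jawdeg -0.69 down [-0.001 -0.001 -1.   ] F [ 0.2  0.3 -1.1] w 0.74
  total slide [ 0.9 61.7  2.8] n>= 2.0
  yaw err deg 0.69 twist -0.012 j7 [ 0.28  0.64  0.65  1.84 -0.5   0.83  1.17]
```

View pics/s5.png

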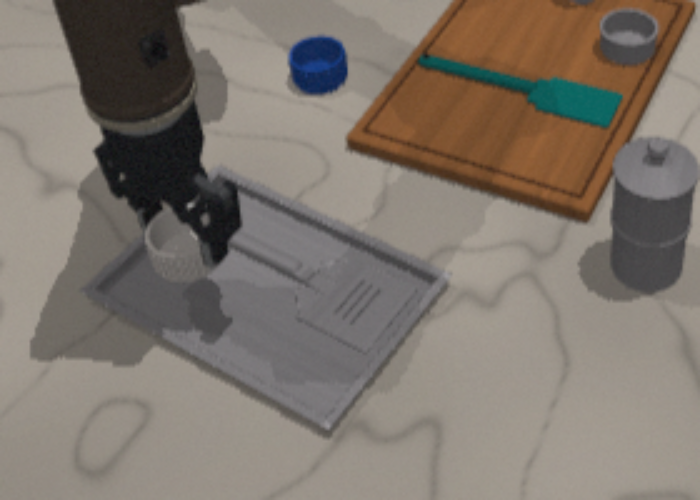

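Request:
{"name": "move_arm", "arguments": {"series": [{"slide":[1,20,3],"twist":0},{"slide":[0,25,0],"twist":0},{"slide":[0,10,0],"twist":0},{"slide":[0,3,0],"twist":0},{"slide":[0,0,0],"twist":0},{"slide":[0,0,0],"twist":0},{"slide":[0,1,0],"twist":0},{"slide":[0,1,0],"twist":0},{"slide":[0,0,0],"twist":0},{"slide":[0,0,0],"twist":0}]}}

```text
time_s: 14.4
tool_pos: [423.1, -429.0, 13.9]
orientation: [-1.205, 1.215, -1.216]
wrist_force: [-0.4, -0.3, -1.2]
gripper_width: 0.737
```

Request:
{"name": "move_arm", "arguments": {"series": [{"slide":[0,1,0],"twist":0},{"slide":[0,1,0],"twist":0},{"slide":[0,0.7,0],"twist":0},{"slide":[0,0,0],"twist":0},{"slide":[0,0,0],"twist":0}]}}

```text
time_s: 14.82
tool_pos: [423.0, -429.0, 11.3]
orientation: [-1.205, 1.215, -1.215]
wrist_force: [-1.7, 2.3, 6.1]
gripper_width: 0.731
```

Touchdown, with the force rising to about 7 N. Release and lift.

Request:
{"name": "move_arm", "arguments": {"series": [{"slide":[0,0,0],"twist":0},{"slide":[0,0,0],"twist":0},{"slide":[0,0,0],"twist":0},{"slide":[0,0,0],"twist":0},{"slide":[0,0,0],"twist":0},{"slide":[0,-8,0],"twist":0},{"slide":[0,-20,0],"twist":0},{"slide":[0,-35,0],"twist":0},{"slide":[0,-35,0],"twist":0},{"slide":[0,-25,0],"twist":0},{"slide":[0,0,0],"twist":0}], "jaw": -1}}

```text
time_s: 15.73
tool_pos: [424.5, -431.6, 139.6]
orientation: [-1.204, 1.208, -1.222]
wrist_force: [0.5, -1.0, 0.0]
gripper_width: 0.998
```

```bash
python3 g.py 630 76.5 130 85;  python3 - <<'E'
from rig import *
import cv2,numpy as np
from h import *
i=camera_info('wrist');p,d=read_camera('wrist');cv2.imwrite("pics/w5.png",p[:,:,::-1]);np.savez("w5.npz",p=p,d=d,**i)
X,C,u,v=load('w5');k=(np.hypot(X[:,0]-421,X[:,1]+431)<45)&(X[:,2]>32);print(X[k].min(0),X[k].max(0),np.median(X[k],0))
E
```

```text
t 15.73 tcp [ 424.5 -431.6  139.6] jawdeg -0.5 down [ 0.006 -0.005 -1.   ] F [ 0.5 -1.   0. ] w 0.998
  total slide [-509.9    8.1  201. ] n>= 13.0
  yaw err deg 85.5 twist -1.4922 j7 [ 0.23  0.56  0.71  1.78 -0.44  0.96  1.11]
[ 376.69459671 -460.7010099    32.0037676 ] [ 465.96802829 -396.90783016  237.51172825] [ 416.27154536 -418.80916154  221.49563533]
```

View pics/w5.png

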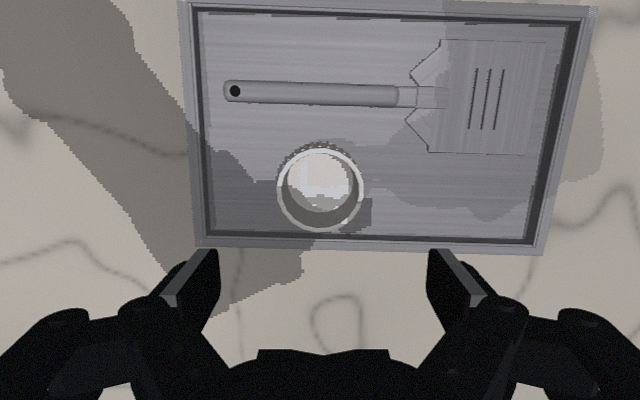

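Both pieces are well placed in the tray: ramekin at (320,190), handle along row 92. Next is the dabara.

Request:
{"name": "move_arm", "arguments": {"series": [{"slide":[-34,0,13.4],"twist":0},{"slide":[-34,0,13.4],"twist":0},{"slide":[-34,0,13.4],"twist":0},{"slide":[-34,0,13.4],"twist":0},{"slide":[-34,0,13.4],"twist":0},{"slide":[-34,0,13.4],"twist":0},{"slide":[-34,0,13.4],"twist":0},{"slide":[-34,0,13.4],"twist":0},{"slide":[-34,0,13.4],"twist":0},{"slide":[-34,0,13.4],"twist":0},{"slide":[-34,0,13.4],"twist":0},{"slide":[-34,0,13.4],"twist":0},{"slide":[-34,0,13.4],"twist":0},{"slide":[-34,0,13.4],"twist":0},{"slide":[-32,0,13.4],"twist":0},{"slide":[0,0,0],"twist":0},{"slide":[0,0,0],"twist":0},{"slide":[0,0,0],"twist":0}]}}

```text
time_s: 17.28
tool_pos: [627.3, 77.0, 133.0]
orientation: [-1.207, 1.216, -1.215]
wrist_force: [-0.8, -1.0, 0.1]
gripper_width: 0.999
```

```bash
python3 g.py 630 77 130 0;  python3 - <<'E'
from rig import *
import cv2,numpy as np
from h import *
from scipy.optimize import least_squares
i=camera_info('wrist');p,d=read_camera('wrist');cv2.imwrite("pics/w6.png",p[:,:,::-1]);np.savez("w6.npz",p=p,d=d,**i)
X,C,u,v=load('w6')
for nm,c,R,zt in (('dab',(631,76),45,52),('tum',(537,147),36,92)):
    k=(np.hypot(X[:,0]-c[0],X[:,1]-c[1])<R)&(X[:,2]>zt-4)&(X[:,2]<zt+5)&(v<250)
    P=X[k];f=lambda q:np.hypot(P[:,0]-q[0],P[:,1]-q[1])-q[2]
    print(nm,k.sum(),np.round(least_squares(f,[*c,30],loss='soft_l1',f_scale=1.5).x,1),np.round(P.min(0)),np.round(P.max(0)),np.median(P[:,2]))
E
```

```text
t 17.28 tcp [627.3  77.  133. ] jawdeg -0.46 down [-0.001 -0.001 -1.   ] F [-0.8 -1.   0.1] w 0.999
  total slide [-0.1  3.   2.7] n>= 1.0
  yaw err deg 0.46 twist -0.008 j7 [-0.67  0.62  0.71  1.71 -0.47  0.99  0.21]
dab 2218 [630.7  78.1  31.7] [596.  44.  48.] [665. 112.  55.] 52.81494836629477
tum 3509 [538.3 147.8  24.3] [510. 121.  88.] [565. 175.  95.] 92.85539554333113
```

View pics/w6.png

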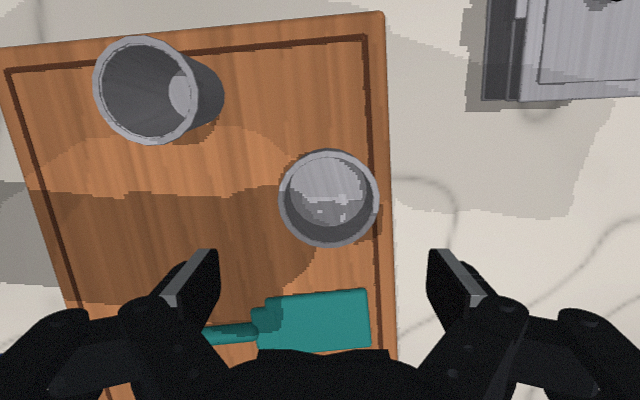

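Request:
{"name": "move_arm", "arguments": {"series": [{"slide":[-0.7,0,3.2],"twist":0},{"slide":[0,30,0],"twist":0},{"slide":[0,35,0],"twist":0},{"slide":[0,28,0],"twist":0},{"slide":[0,13,0],"twist":0},{"slide":[0,4,0],"twist":0},{"slide":[0,0,0],"twist":0},{"slide":[0,0,0],"twist":0}]}}

```text
time_s: 18.0
tool_pos: [632.3, 77.5, 25.2]
orientation: [-1.204, 1.214, -1.217]
wrist_force: [-0.8, -0.3, 1.4]
gripper_width: 0.996
```

```bash
python3 g.py 630.5 77.7 22 0
```

```text
t 18.0 tcp [632.3  77.5  25.2] jawdeg -0.51 down [ 0.002  0.    -1.   ] F [-0.8 -0.3  1.4] w 0.996
  total slide [-0.2  3.2 -1.8] n>= 1.0
  yaw err deg 0.51 twist -0.0089 j7 [-0.6   0.75  0.62  1.77 -0.58  0.81  0.29]
```

Request:
{"name": "move_arm", "arguments": {"series": [{"slide":[0,2.5,-1.5],"twist":0},{"slide":[0,0,0],"twist":0},{"slide":[0,0,0],"twist":0}]}}

```text
time_s: 18.25
tool_pos: [630.2, 78.3, 22.3]
orientation: [-1.204, 1.214, -1.215]
wrist_force: [0.3, 0.1, 0.4]
gripper_width: 0.997
```

Request:
{"name": "move_arm", "arguments": {"series": [{"slide":[0,0,0],"twist":0},{"slide":[0,0,0],"twist":0},{"slide":[0,0,0],"twist":0},{"slide":[0,0,0],"twist":0},{"slide":[0,0,0],"twist":0},{"slide":[0,0,0],"twist":0},{"slide":[0,0,0],"twist":0},{"slide":[0,0,0],"twist":0}], "jaw": 1, "grip_force": 35}}

```text
time_s: 18.92
tool_pos: [630.1, 78.3, 22.4]
orientation: [-1.204, 1.215, -1.215]
wrist_force: [-4.0, 1.0, 9.4]
gripper_width: 0.767
```

Request:
{"name": "move_arm", "arguments": {"series": [{"slide":[0,-5,0],"twist":0},{"slide":[0,-15,0],"twist":0},{"slide":[0,-20,0],"twist":0},{"slide":[0,0,0],"twist":0},{"slide":[0,0,0],"twist":0}]}}

```text
time_s: 19.33
tool_pos: [630.5, 78.2, 62.3]
orientation: [-1.204, 1.214, -1.216]
wrist_force: [-1.3, 0.5, -1.9]
gripper_width: 0.769
```

```bash
python3 g.py 650 250 62 0;  python3 - <<'E'
from rig import *
import cv2,numpy as np
p,d=read_camera('side');cv2.imwrite("pics/d6.png",cv2.resize(p[130:300,200:460,::-1],None,fx=3,fy=3))
E
```

```text
t 19.33 tcp [630.5  78.2  62.3] jawdeg -0.46 down [ 0.002  0.    -1.   ] F [-1.3  0.5 -1.9] w 0.769
  total slide [-171.9    0.4   18.1] n>= 5.0
  yaw err deg 0.46 twist -0.0081 j7 [-0.63  0.7   0.65  1.76 -0.54  0.87  0.26]
```

View pics/d6.png

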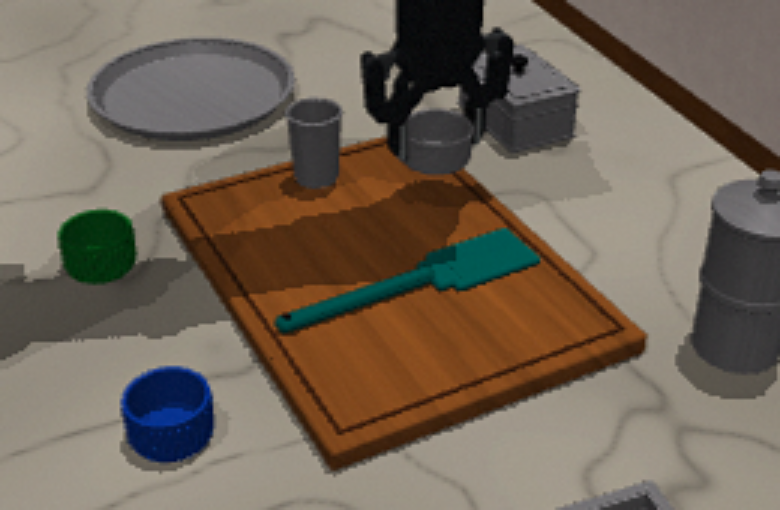

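Request:
{"name": "move_arm", "arguments": {"series": [{"slide":[-29,-0.5,3],"twist":0},{"slide":[-29,-0.5,3],"twist":0},{"slide":[-29,-0.5,3],"twist":0},{"slide":[-29,-0.5,3],"twist":0},{"slide":[-29,-0.5,0],"twist":0},{"slide":[-29,-0.5,0],"twist":0},{"slide":[-20,-0.5,-23],"twist":0},{"slide":[-20,-0.5,-23],"twist":0},{"slide":[-20,-0.5,-23],"twist":0},{"slide":[-20,-0.5,-23],"twist":0},{"slide":[-20,-0.5,-23],"twist":0},{"slide":[-20,-0.5,-23],"twist":0},{"slide":[-20,-0.5,-23],"twist":0},{"slide":[0,0,0],"twist":0},{"slide":[0,0,0],"twist":0}]}}

```text
time_s: 20.63
tool_pos: [480.6, 395.3, 66.5]
orientation: [-1.21, 1.213, -1.211]
wrist_force: [0.1, -0.1, -0.8]
gripper_width: 0.77
```

```bash
python3 g.py 478.5 391.5 20 0;  python3 - <<'E'
from rig import *
import cv2,numpy as np
from h import *
from scipy.optimize import least_squares
p,d=read_camera('side');cv2.imwrite("pics/d7.png",cv2.resize(p[60:230,180:440,::-1],None,fx=3,fy=3))
# thali centre: outline ellipse via rim points of initial clouds (top outer)
for n in ('scene0','side0','w1'):
    X,C,u,v=load(n);r=np.hypot(X[:,0]-478.5,X[:,1]-391.5)
    k=(r>100)&(r<125)&(X[:,2]>14)&(X[:,2]<22);P=X[k]
    th=np.arctan2(P[:,1]-391.5,P[:,0]-478.5);rr=np.hypot(P[:,0]-478.5,P[:,1]-391.5)
    b=np.floor(th/(np.pi/18)).astype(int);Q=[P[b==j][np.argsort(rr[b==j])[-3:]].mean(0) for j in np.unique(b) if (b==j).sum()>3]
    Q=np.array(Q);f=lambda q:np.hypot(Q[:,0]-q[0],Q[:,1]-q[1])-q[2]
    print(n,len(Q),np.round(least_squares(f,[478,391,115],loss='soft_l1',f_scale=1.5).x,1))
E
```

```text
t 20.63 tcp [480.6 395.3  66.5] jawdeg -0.2 down [-0.002 -0.001 -1.   ] F [ 0.1 -0.1 -0.8] w 0.77
  total slide [ 3.7 46.5 -2. ] n>= 2.0
  yaw err deg 0.2 twist -0.0036 j7 [-1.22  0.69  0.69  1.79 -0.56  0.87 -0.27]
scene0 36 [480.4 391.2 113.1]
side0 36 [477.9 392.2 113.3]
w1 28 [478.7 393.2 114.5]
```

View pics/d7.png

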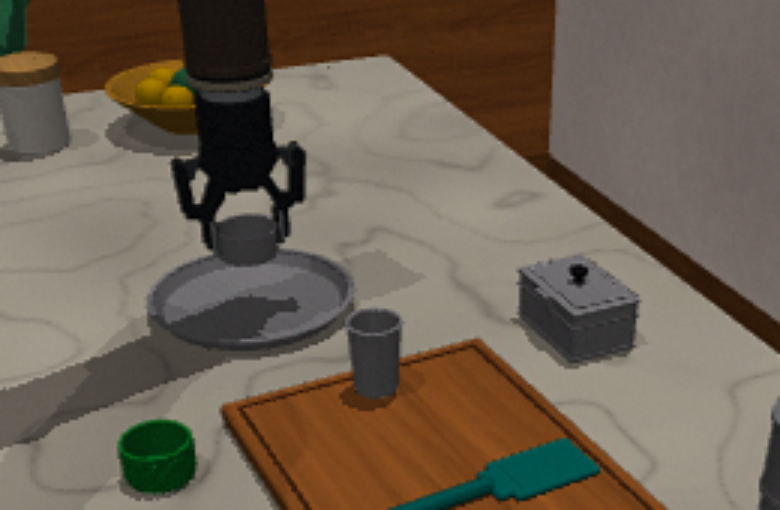

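Request:
{"name": "move_arm", "arguments": {"series": [{"slide":[2.5,20,-1.5],"twist":0},{"slide":[0,25,0],"twist":0},{"slide":[0,8,0],"twist":0},{"slide":[0,3,0],"twist":0},{"slide":[0,1,0],"twist":0},{"slide":[0,0,0],"twist":0},{"slide":[0,0,0],"twist":0}]}}

```text
time_s: 21.27
tool_pos: [482.7, 390.9, 11.8]
orientation: [-1.204, 1.215, -1.215]
wrist_force: [0.1, 0.0, -1.4]
gripper_width: 0.764
```

Request:
{"name": "move_arm", "arguments": {"series": [{"slide":[-1.5,2,-3.5],"twist":0},{"slide":[0,2,0],"twist":0},{"slide":[0,1,0],"twist":0},{"slide":[0,0.7,0],"twist":0},{"slide":[0,0,0],"twist":0},{"slide":[0,0,0],"twist":0}]}}

```text
time_s: 21.77
tool_pos: [478.0, 392.7, 5.4]
orientation: [-1.206, 1.215, -1.214]
wrist_force: [-3.0, 0.3, 3.7]
gripper_width: 0.768
```

Contact. Release and rise.

Request:
{"name": "move_arm", "arguments": {"series": [{"slide":[0,0.3,0],"twist":0},{"slide":[0,0,0],"twist":0},{"slide":[0,0,0],"twist":0},{"slide":[0,0,0],"twist":0},{"slide":[0,0,0],"twist":0},{"slide":[0,-8,0],"twist":0},{"slide":[0,-20,0],"twist":0},{"slide":[0,-35,0],"twist":0},{"slide":[0,-35,0],"twist":0},{"slide":[0,-35,0],"twist":0},{"slide":[0,-15,0],"twist":0},{"slide":[0,0,0],"twist":0}], "jaw": -1}}

```text
time_s: 22.77
tool_pos: [480.5, 393.3, 157.6]
orientation: [-1.198, 1.214, -1.214]
wrist_force: [0.4, 0.1, -0.6]
gripper_width: 1.001
```

```bash
python3 g.py 537.5 147.5 150 0;  python3 - <<'E'
from rig import *
import cv2,numpy as np
from h import *
from scipy.optimize import least_squares
i=camera_info('wrist');p,d=read_camera('wrist');cv2.imwrite("pics/w8.png",p[:,:,::-1]);np.savez("w8.npz",p=p,d=d,**i)
X,C,u,v=load('w8')
for nm,c,R,zt in (('dab',(478.5,392.5),45,35),('thali',(479,392.5),125,19)):
    k=(np.hypot(X[:,0]-c[0],X[:,1]-c[1])<R)&(X[:,2]>zt-4)&(X[:,2]<zt+5)&(v<250)
    if nm=='thali': k&=np.hypot(X[:,0]-c[0],X[:,1]-c[1])>100
    P=X[k];f=lambda q:np.hypot(P[:,0]-q[0],P[:,1]-q[1])-q[2]
    print(nm,k.sum(),np.round(least_squares(f,[*c,30],loss='soft_l1',f_scale=1.5).x,1),np.round(P.min(0)),np.round(P.max(0)),np.median(P[:,2]))
E
```

```text
t 22.77 tcp [480.5 393.3 157.6] jawdeg -0.49 down [ 0.005  0.005 -1.   ] F [ 0.4  0.1 -0.6] w 1.001
  total slide [245.4   6.8  59. ] n>= 6.0
  yaw err deg 0.49 twist -0.0085 j7 [-1.28  0.59  0.78  1.72 -0.47  1.02 -0.34]
dab 1598 [477.8 392.4  31.8] [443. 358.  31.] [512. 426.  39.] 35.8478449967202
thali 7202 [479.  394.6 109.2] [365. 331.  15.] [593. 508.  22.] 19.13717988138397
```

View pics/w8.png

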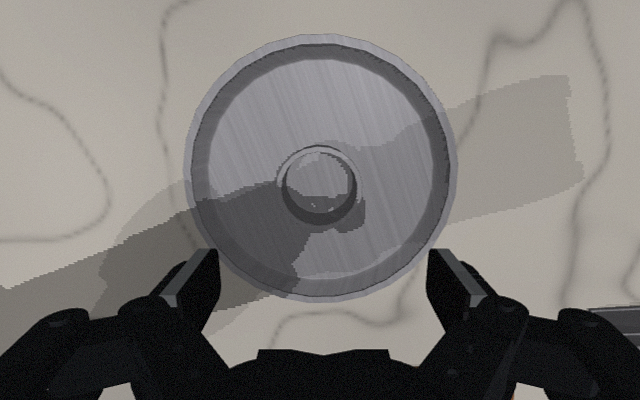

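Request:
{"name": "move_arm", "arguments": {"series": [{"slide":[31,0,7.2],"twist":0},{"slide":[31,0,7.2],"twist":0},{"slide":[31,0,7.2],"twist":0},{"slide":[31,0,7.2],"twist":0},{"slide":[31,0,7.2],"twist":0},{"slide":[31,0,7.2],"twist":0},{"slide":[31,0,7.2],"twist":0},{"slide":[28,0,7.2],"twist":0},{"slide":[0,0,0],"twist":0},{"slide":[0,0,0],"twist":0}]}}

```text
time_s: 23.65
tool_pos: [533.6, 144.7, 152.1]
orientation: [-1.205, 1.219, -1.218]
wrist_force: [0.1, 0.3, 0.5]
gripper_width: 0.999
```

```bash
python3 g.py 537.8 147.7 61 0;  python3 - <<'E'
from rig import *
import cv2,numpy as np
i=camera_info('wrist');p,d=read_camera('wrist');cv2.imwrite("pics/w9.png",p[:,:,::-1]);np.savez("w9.npz",p=p,d=d,**i)
E
```

```text
t 23.65 tcp [533.6 144.7 152.1] jawdeg -0.7 down [-0.001 -0.001 -1.   ] F [0.1 0.3 0.5] w 0.999
  total slide [-3.1 91.1  4.3] n>= 3.0
  yaw err deg 0.7 twist -0.0122 j7 [-0.92  0.49  0.8   1.89 -0.43  0.94  0.06]
```

View pics/w9.png

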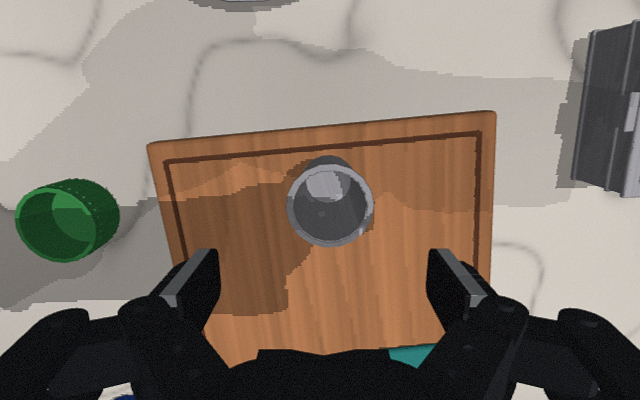

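Request:
{"name": "move_arm", "arguments": {"series": [{"slide":[-3,0,3.5],"twist":-0.01},{"slide":[0,30,0],"twist":0},{"slide":[0,30,0],"twist":0},{"slide":[0,22,0],"twist":0},{"slide":[0,8,0],"twist":0},{"slide":[0,0,0],"twist":0},{"slide":[0,0,0],"twist":0}]}}

```text
time_s: 24.28
tool_pos: [537.6, 150.6, 63.0]
orientation: [-1.211, 1.207, -1.207]
wrist_force: [-0.6, 0.2, 0.1]
gripper_width: 1.001
```

```bash
python3 g.py 537.8 147.7 61 0
```

```text
t 24.28 tcp [537.6 150.6  63. ] jawdeg 0.18 down [-0. -0. -1.] F [-0.6  0.2  0.1] w 1.001
  total slide [2.9 2.  0.2] n>= 1.0
  yaw err deg -0.18 twist 0.0031 j7 [-0.84  0.61  0.69  1.95 -0.55  0.77  0.16]
```

Request:
{"name": "move_arm", "arguments": {"series": [{"slide":[2.5,1,0],"twist":0},{"slide":[0,0,0],"twist":0},{"slide":[0,0,0],"twist":0}]}}

```text
time_s: 24.53
tool_pos: [538.1, 147.5, 62.9]
orientation: [-1.208, 1.207, -1.208]
wrist_force: [-0.2, -0.7, -0.6]
gripper_width: 0.994
```

Request:
{"name": "move_arm", "arguments": {"series": [{"slide":[0,0,0],"twist":0},{"slide":[0,0,0],"twist":0},{"slide":[0,0,0],"twist":0},{"slide":[0,0,0],"twist":0},{"slide":[0,0,0],"twist":0},{"slide":[0,0,0],"twist":0},{"slide":[0,0,0],"twist":0},{"slide":[0,0,0],"twist":0},{"slide":[0,0,0],"twist":0},{"slide":[0,0,0],"twist":0}], "jaw": 1, "grip_force": 35}}

```text
time_s: 25.37
tool_pos: [537.7, 147.5, 62.5]
orientation: [-1.209, 1.208, -1.207]
wrist_force: [-1.9, -0.2, 9.5]
gripper_width: 0.582
```

Request:
{"name": "move_arm", "arguments": {"series": [{"slide":[0,-5,0],"twist":0},{"slide":[0,-15,0],"twist":0},{"slide":[0,-20,0],"twist":0},{"slide":[0,-5,0],"twist":0},{"slide":[0,0,0],"twist":0},{"slide":[0,0,0],"twist":0}]}}

```text
time_s: 25.87
tool_pos: [537.3, 147.6, 106.6]
orientation: [-1.21, 1.208, -1.207]
wrist_force: [-0.4, -0.3, -0.6]
gripper_width: 0.584
```

```bash
python3 g.py 478 392.5 106 0;  python3 - <<'E'
from rig import *
import cv2,numpy as np
p,d=read_camera('side');cv2.imwrite("pics/d9.png",cv2.resize(p[60:230,180:440,::-1],None,fx=3,fy=3))
E
```

```text
t 25.87 tcp [537.3 147.6 106.6] jawdeg 0.13 down [ 0.  0. -1.] F [-0.4 -0.3 -0.6] w 0.584
  total slide [-245.     0.7  -58.7] n>= 6.0
  yaw err deg -0.13 twist 0.0023 j7 [-0.88  0.55  0.74  1.92 -0.49  0.85  0.12]
```

View pics/d9.png

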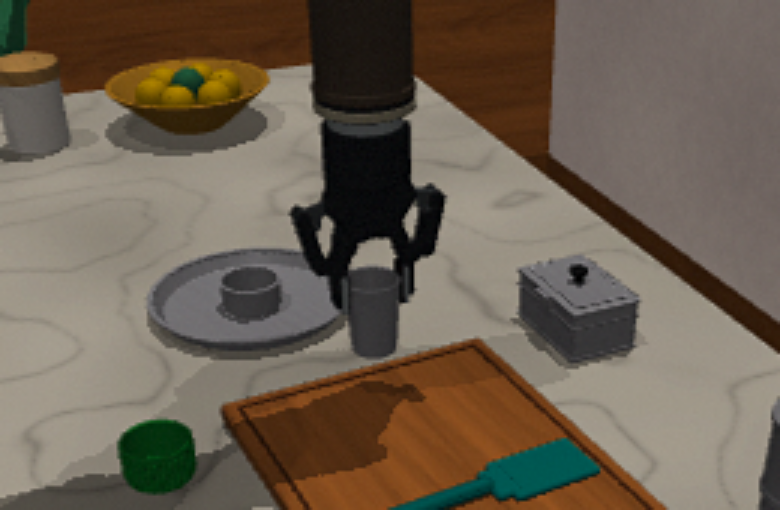

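Request:
{"name": "move_arm", "arguments": {"series": [{"slide":[-30.5,-0.3,-7.2],"twist":0},{"slide":[-30.5,-0.3,-7.2],"twist":0},{"slide":[-30.5,-0.3,-7.2],"twist":0},{"slide":[-30.5,-0.3,-7.2],"twist":0},{"slide":[-30.5,-0.3,-7.2],"twist":0},{"slide":[-30.5,-0.3,-7.2],"twist":0},{"slide":[-30.5,-0.3,-7.2],"twist":0},{"slide":[-28,-0.3,-7.2],"twist":0},{"slide":[0,0,0],"twist":0},{"slide":[0,0,0],"twist":0}]}}

```text
time_s: 26.75
tool_pos: [477.6, 390.7, 107.6]
orientation: [-1.214, 1.205, -1.205]
wrist_force: [0.5, -0.9, 0.3]
gripper_width: 0.585
```

```bash
python3 g.py 478 392.5 49 0;  python3 - <<'E'
from rig import *
import cv2,numpy as np
p,d=read_camera('side');cv2.imwrite("pics/d10.png",cv2.resize(p[60:230,180:440,::-1],None,fx=3,fy=3))
E
```

```text
t 26.75 tcp [477.6 390.7 107.6] jawdeg 0.35 down [-0.002 -0.001 -1.   ] F [ 0.5 -0.9  0.3] w 0.585
  total slide [-1.9 58.6  0.5] n>= 2.0
  yaw err deg -0.35 twist 0.0061 j7 [-1.25  0.64  0.74  1.77 -0.52  0.94 -0.28]
```

View pics/d10.png

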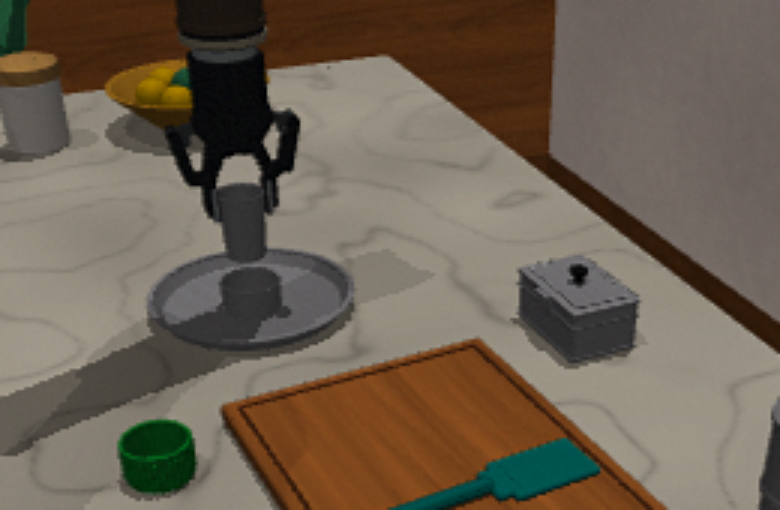

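Request:
{"name": "move_arm", "arguments": {"series": [{"slide":[-1.8,10,0.5],"twist":0},{"slide":[0,10,0],"twist":0},{"slide":[0,0,0],"twist":0},{"slide":[0,0,0],"twist":0}]}}

```text
time_s: 27.13
tool_pos: [479.6, 389.2, 88.1]
orientation: [-1.212, 1.209, -1.209]
wrist_force: [0.3, 0.3, -0.5]
gripper_width: 0.584
```

Request:
{"name": "move_arm", "arguments": {"series": [{"slide":[-3.3,0,-1.6],"twist":0},{"slide":[0,0,0],"twist":0},{"slide":[0,10,0],"twist":0},{"slide":[0,10,0],"twist":0},{"slide":[0,8,0],"twist":0},{"slide":[0,4,0],"twist":0},{"slide":[0,0,0],"twist":0},{"slide":[0,0,0],"twist":0}]}}

```text
time_s: 27.8
tool_pos: [478.1, 393.6, 56.8]
orientation: [-1.211, 1.208, -1.208]
wrist_force: [0.6, 1.3, -0.8]
gripper_width: 0.584
```

Request:
{"name": "move_arm", "arguments": {"series": [{"slide":[0.8,2.5,0],"twist":0},{"slide":[0,2,0],"twist":0},{"slide":[0,1,0],"twist":0},{"slide":[0,1,0],"twist":0},{"slide":[0,0.7,0],"twist":0},{"slide":[0,0,0],"twist":0},{"slide":[0,0,0],"twist":0}]}}

```text
time_s: 28.38
tool_pos: [478.3, 393.1, 50.1]
orientation: [-1.21, 1.208, -1.208]
wrist_force: [-0.3, 0.2, -2.0]
gripper_width: 0.582
```

Request:
{"name": "move_arm", "arguments": {"series": [{"slide":[0,0.7,0],"twist":0},{"slide":[0,0.5,0],"twist":0},{"slide":[0,0.4,0],"twist":0},{"slide":[0,0,0],"twist":0},{"slide":[0,0,0],"twist":0}]}}

```text
time_s: 28.8
tool_pos: [478.3, 393.2, 48.7]
orientation: [-1.21, 1.208, -1.208]
wrist_force: [-0.5, -0.6, 3.3]
gripper_width: 0.585
```

Touched down at the expected height (48.7). A look, then release.

```bash
python3 - <<'E'
from rig import *
import cv2,numpy as np
p,d=read_camera('side');cv2.imwrite("pics/d11.png",cv2.resize(p[60:230,180:440,::-1],None,fx=3,fy=3))
E
```

```text
(no output)
```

View pics/d11.png

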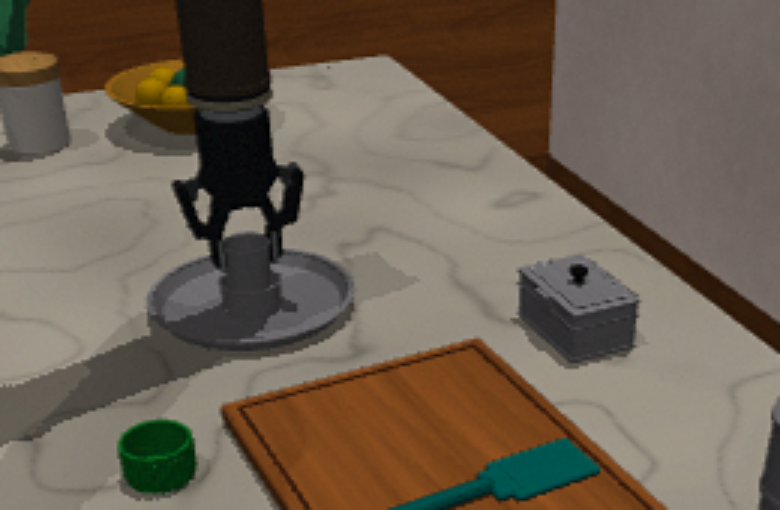

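Request:
{"name": "move_arm", "arguments": {"series": [{"slide":[0,0,0],"twist":0},{"slide":[0,0,0],"twist":0},{"slide":[0,0,0],"twist":0},{"slide":[0,0,0],"twist":0},{"slide":[0,0,0],"twist":0},{"slide":[0,0,0],"twist":0},{"slide":[0,-10,0],"twist":0},{"slide":[0,-20,0],"twist":0},{"slide":[0,-35,0],"twist":0},{"slide":[0,-35,0],"twist":0},{"slide":[0,-35,0],"twist":0},{"slide":[0,0,0],"twist":0},{"slide":[0,0,0],"twist":0}], "jaw": -1}}

```text
time_s: 29.93
tool_pos: [479.5, 393.7, 186.3]
orientation: [-1.205, 1.207, -1.207]
wrist_force: [-0.5, 0.0, -1.2]
gripper_width: 1.002
```

```bash
python3 - <<'E'
from rig import *
import cv2,numpy as np
from h import *
from scipy.optimize import least_squares
print(get_obs()['wrist_force'])
for n in ('wrist','scene','side'):
    i=camera_info(n);p,d=read_camera(n);cv2.imwrite(f"pics/f_{n}.png",p[:,:,::-1]);np.savez(f"f_{n}.npz",p=p,d=d,**i)
def fit(X,v,c,R,zt,r0=0,vm=400):
    r=np.hypot(X[:,0]-c[0],X[:,1]-c[1]);k=(r<R)&(r>=r0)&(abs(X[:,2]-zt)<4)&(v<vm);P=X[k]
    f=lambda q:np.hypot(P[:,0]-q[0],P[:,1]-q[1])-q[2]
    return k.sum(),np.round(least_squares(f,[*c,30],loss='soft_l1',f_scale=1.5).x,1),round(float(np.median(P[:,2])),1)
for n in ('f_wrist','f_scene','f_side'):
    X,C,u,v=load(n);vm=250 if 'wr' in n else 400
    print(n,'tum',fit(X,v,(478,392.5),35,78,vm=vm),'dab',fit(X,v,(478,392.5),42,35,27,vm=vm))
    if 'wr' not in n:
        print(' ram',fit(X,v,(422,-430),42,41))
        X0=load(n[2:]+'0')[0]
        for t,(a,b,e,g,z) in dict(tin=(720,850,120,280,50),filt=(720,830,-260,-140,60),spat=(420,720,-90,-10,28)).items():
            print(' ',t,*[np.round(Y[(Y[:,0]>a)&(Y[:,0]<b)&(Y[:,1]>e)&(Y[:,1]<g)&(Y[:,2]>z)&(Y[:,2]<170)].mean(0),1) for Y in (X0,X)])
        k=(abs(X[:,1]+362)<50)&(X[:,0]>340)&(X[:,0]<600)
        for t,z0,z1,x0,x1 in (('handle',11,20,345,490),('blade',4.5,9,515,585)):
            m=k&(X[:,2]>z0)&(X[:,2]<z1)&(X[:,0]>x0)&(X[:,0]<x1);print(' ',t,m.sum(),np.round(X[m].mean(0),1),np.round(X[m].min(0)),np.round(X[m].max(0)))
E
```

```text
[-0.5198163   0.02063277 -1.15963759]
f_wrist tum (np.int64(1393), array([478.1, 394.1,  24.3]), 79.0) dab (np.int64(708), array([477.8, 391.5,  32.4]), 35.9)
f_scene tum (np.int64(41), array([479.1, 390.8,  24.6]), 76.1) dab (np.int64(35), array([480.1, 389.9,  31.9]), 33.5)
 ram (np.int64(118), array([ 424.8, -431.1,   29.7]), 39.2)
  tin [787.  194.4  57.3] [787.1 194.6  57.2]
  filt [ 778.6 -214.5  117.9] [ 778.6 -214.5  117.8]
  spat [516.3 -52.9  30.5] [518.7 -52.4  30.2]
  handle 263 [ 422.5 -368.8   13.8] [ 354. -411.   11.] [ 489. -355.   20.]
  blade 429 [ 551.  -367.1    5.8] [ 516. -412.    5.] [ 585. -312.    9.]
f_side tum (np.int64(52), array([476.7, 391.5,  24.5]), 77.3) dab (np.int64(48), array([476.6, 389.9,  32.1]), 34.3)
 ram (np.int64(338), array([ 422.1, -430.7,   29.7]), 40.3)
  tin [778.6 192.3  58.5] [778.8 192.6  58.4]
  filt [ 756.4 -212.5  114.5] [ 756.4 -212.5  114.5]
  spat [514.4 -51.9  30.9] [514.8 -52.6  30.9]
  handle 677 [ 418.  -367.9   14.9] [ 351. -412.   11.] [ 490. -352.   20.]
  blade 1306 [ 550.1 -368.3    6.2] [ 515. -412.    5.] [ 585. -312.    9.]
```

View pics/f_wrist.png

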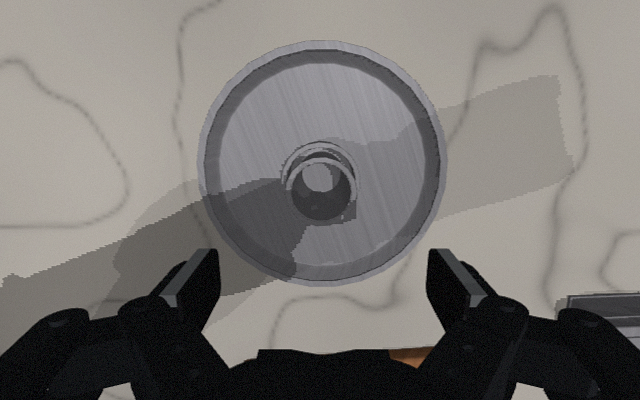

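View pics/f_side.png

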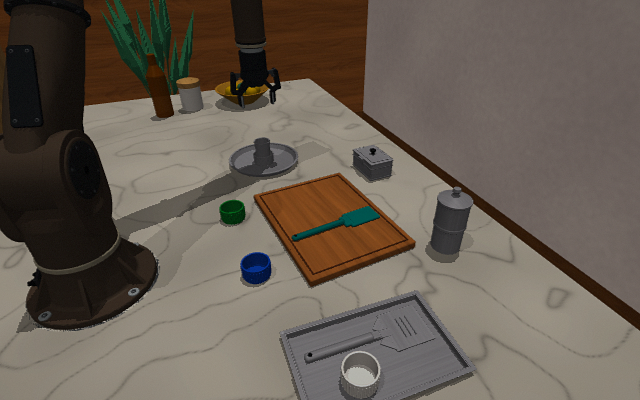

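The side view shows everything in place: tumbler in dabara at (262,152), turner and ramekin in the tray. The gripper is clear and the bystanders have not moved.

```bash
python3 -c "
from rig import *
print(close_job(), get_obs()['time_s'])"
```

```text
the job is handed in; nothing more can be done
the job is handed in; nothing more can be done
```

I made up both trays and handed the job in at about 30 s of robot time. Every piece was lowered until the wrist force showed contact, then released. `close_job` gives no verdict, so what follows is from my own last checks.

- **Oblong tray:** the turner lies flat along the tray, about 31 mm off its centre line. It is within about 1° of the long axis, going by the gripper's angle when I let go. The ramekin stands on the floor beside the handle, at about (−45, −38) mm in the tray frame.
- **Thali:** the dabara is within about 3 mm of the middle. The tumbler stands upright in it, within about 3 mm of its centre.
- **Bystanders:** before-and-after depth views show the spice tin and coffee filter unmoved (under 0.5 mm). The spatula's average position differs by at most 2.4 mm, probably because the view of it changed once the turner was gone.

No check failed. The cameras disagreed by about 2–3 mm on positions, well inside the tolerances.

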